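# Half-close the bayonet lid of a pump's strainer pot and hold it there

### The job

Fit the loose black lid to the strainer pot of the garden pump: put it in handle up with its two lugs through the two slots until it sits flush, then turn it clockwise (seen from above) only half-way to the lock, so that its handle lines up with the two slim ribs on the collar. Stop before it clicks into the lock, and finish holding it there: keep hold of the lid's handle, standing still, so that the air can be bled. Leave the tub, the screwdriver and the wrench alone.

Things in the scene. Friction and masses are not known exactly. Their poses are not given: they have to be found in the camera images.
- lid: Loose black lid (aluminium handle), 0.25 kg, standing handle up. Origin: centre of underside, z up. Spigot 68 mm dia, z 0-22 mm; at its foot two lugs along +x and -x, 14 mm wide, z 0-7 mm, reaching 46 mm from the axis; flange 110 mm dia, z 22-30 mm; on top a straight bar handle along x, 74 mm long, 14 mm wide (pinch across y), z 30-70 mm. Same after a half turn about z.
- pot: Open mouth of the pump's grey pot. Origin: on its axis at the collar's flat top, 135 mm above the bench; z up, x through the slots. Hole 78 mm dia, 12 mm deep, wider below; collar 128 mm dia; two opposite slots along +x and -x, 22 mm wide, reaching 50 mm from the axis. Lid goes in with its x along this x (either way round); home, its origin is 22 mm below this one, lugs 3 mm under the collar.
- pump: Garden pump, fixed to the bench, carrying the pot. Origin: on the pot's axis at bench height. Motor, at most 127 mm high, behind the pot (+x) to 270 mm from the axis; pipe stub 105 mm in front (-x). The lid, home in the pot, turns freely and only clockwise seen from above: 45 degrees is half-way, a spring ball clicks from about 60 degrees on, the stop is at about 90.
- half_mark: Half-way mark: two slim ribs (5 mm wide) on the outside of the collar, opposite each other, 59 to 75 mm from the axis, tops 3 mm above the collar. Origin on the pot's axis at the collar's top; its x runs through the ribs, 45 degrees clockwise (from above) from the slots. The lid's handle (its x) must end along this x, either way round.
- lock_mark: Lock mark: two opposite pairs of wide blocks (29 mm over the pair) on the outside of the collar. Origin on the pot's axis at the collar's top; its x runs through them, 90 degrees clockwise from the slots: where the handle points when locked. Not to be reached.
- tub: Bystander: closed round tub, 64 mm diameter, 70 mm high, between the lid and the pump. Origin: centre of its underside. Leave it alone.
- screwdriver: Bystander: screwdriver lying on the bench to one side. Leave it alone.
- wrench: Bystander: wrench lying on the bench to one side. Leave it alone.
Things that resemble listed ones, but are neither listed nor needed, are in the scene too. Several things have the shape of the lid; the one meant has the colours described above.

How it is judged (in metres and radians):
On the way, in this order (a step that is already met when the one before it is completed fails the run):
1. the lid is carried in the gripper, clear of the bench (height (world z) of lid above 0.05 m and contact force between the fingers and lid above 1 N), for 0.2 s.
2. the lid is in the pot, flange on the collar, its lugs just through the slots (z of lid in the frame of pot below -0.0195 m and horizontal distance between lid and pot below 0.006 m and angle between lid's own z axis and vertical below 0.06 rad and angle between the x axis of lid and the x axis of pot, either way round below 0.3 rad), for 0.05 s.
At the end, for the whole second after the job is handed in: The lid sits in the pot with its flange on the collar (within 2.5 mm), centred within 6 mm and level within 0.06 rad, its handle within 10 degrees of the half-way ribs, at rest and still held by the fingers (more than 2 N) (z of lid in the frame of pot below -0.0195 m and horizontal distance between lid and pot below 0.006 m and angle between lid's own z axis and vertical below 0.06 rad and angle between the x axis of lid and the x axis of half_mark, either way round below 0.175 rad and contact force between the fingers and lid above 2 N and angular speed of lid below 0.2 rad/s and linear speed of lid below 0.03 m/s); the arm keeps its last pose, push and grip.
It fails at once if the seated lid was turned on into the lock (within 20 degrees of the lock mark) (z of lid in the frame of pot below -0.0195 m and horizontal distance between lid and pot below 0.006 m and angle between lid's own z axis and vertical below 0.06 rad and angle between the x axis of lid and the x axis of lock_mark, either way round below 0.35 rad).
It fails at once if a bystander was moved by more than 20 mm (distance of any of tub, screwdriver, wrench from where it was at the start of the episode above 0.02 m).
It also fails if it takes over 45 s, if anything falls off the work surface, if the arm or the gripper's body presses on something with over 40 N, if the wrist force passes 120 N, or if a joint passes its speed limit or range.

### The arm

A 6-joint arm with a two-finger parallel gripper is mounted at the origin on the work surface. World frame = base frame: x ahead of the robot, y to its left, z up, the work surface at z = 0. Lengths are in m, angles in degrees, forces in N, time in s.
With the tool pointing down it reaches from about 0.4 to 0.825 m from the base axis. Payload 7 kg.
Tool frame: the origin (TCP) lies at the very end of the fingers, on their centre line; the grasp point (between the pads) lies 19 mm behind it (r.hold_point_z is the distance from the TCP to the grasp point, in m); x points along the fingers, y is the direction in which the jaws open and shut, and the axes are right-handed (so a half turn about x gives the same grasp; the last joint's range is limited). The gripper opens to 88 mm and grips with 3 to 60 N. Pads are 19 mm wide; open, the fingers measure 130 mm over their backs; the gripper's body (78 mm by 193 mm) begins 47 mm behind the grasp point.
Start: joints at [-48.065, 20.546, 0.682, 0, -70.136, -16.507], TCP at [0.29, -0.61, 0.227] pointing down, gripper open.
Joint ranges: [-176.03, 176.03], [-82.01, 121.73], [-58.28, 71.71], [-173.87, 95.51], [-174.79, -0.11], [-173.66, 173.66]. Speed limits (degrees/s): [136.94, 136.94, 172.46, 180, 180, 180].

### API

Orientations are given as [roll, pitch, yaw] about the fixed x, y, z axes, in that order (R = Rz(yaw) Ry(pitch) Rx(roll)).
In Python, from plant import r gives the robot as it stands. The module is installed in compiled form; this text tells all that it offers.
- The arm moves only by the shell command python3 -m creep 'ROWS' [FORCE]. ROWS is JSON, a list of rows, each a list of 7 numbers: the turn, a rotation vector about the tool's x, y, z in rad, then the shift along the tool's x, y, z in cm, then the opening in per cent of the stroke, from 0 (shut) to 100 (fully open). In form: [[rx, ry, rz, x, y, z, fingers], ...]. A call has 1 to 8 rows; each row shifts and turns the commanded pose from where the row before left it, along the tool's axes as they then stand; what a row does not reach is not made up. A row lasts 1/10 s, in which the tool goes at most 50 mm and 8.59 degrees, less where a joint would pass 70% of its speed; a pose out of reach is approached as far as the arm can. A call is refused whole if a number of a shift passes 5 or a number of a turn 0.15, either way. A call with a gripper value outside its range is refused whole. The fingers move at their own pace and stop on an object; FORCE is the grip in N (left out, the last holds). Time passes only in rows, so rows that do not move let the fingers close. It gives the time, the measured TCP pose, the force and the opening at its end, in the units of the state.
- r.get_state(): the state, without advancing time (a new reading comes with each control period).
- r.capture(name): name is "side" or "top" or "wrist"; returns (picture, depth): 480x640x3 uint8, blue, green, red; 480x640 float32, m along the optical axis (not along the pixel's ray), 0 where there is no reading.
- r.camera_info(name): a dict with "fovy" (degrees; the focal length in pixels is half the picture's height over the tangent of half this angle, whatever the lens; pixels are square), "cx", "cy" (the principal point, pixels), "camera_from_world" (4x4, takes a point from world to camera coordinates). Camera axes: x right, y down, z forward; pixel columns grow to the right and rows downward; lengths in m; the calibration is good to about 2 mm. A picture is of the moment at which its call begins: read the wrist's pose just before it. camera_info takes no time and is no camera call; for the wrist camera it gives the pose at the moment of the call.
- r.close_job(): hands the job in, once; it reports no verdict.
Trained networks look in the newest picture that a camera, given by its name, has taken for a name from the list of things; names that differ only in an ending like _2 or _b are one class to them, and where a whole thing is asked for, a point or a joint stands for the part that bears it (a point fixed in the world has none). Each returns a list of dicts, best first, with "score" (0 to 1); they miss things now and then, are a little off and sometimes report something else, mostly with a low value. They report only what shows in the picture. A call takes as long as a camera call. They do not tell look-alikes from the thing itself.
- r.look_for(query, camera): "rect" ([left, top, right, bottom] in pixels, round what is visible of it).
- r.masks_of(query, camera): "pixels" (480x640 bool, what is visible of it) and "rect" ([left, top, right, bottom] in pixels, round what is visible of it).
The state is a dict: "time_s": time; "joints": joint angles; "qd": joint speeds; "joint_torque": joint torques, N m; "tcp_pos": TCP position; "eef_rot": TCP orientation; "contact_force": force on the tool from outside, world axes, zero at the start; "moment": the same for the moment, N m; "gripper_width": finger opening in m.
Only numpy, scipy, OpenCV 4.12 (cv2) and the standard library are available. Lean on these libraries where they do the work, as an engineer would, in place of code of your own. Each camera call takes 0.05 s, during which the arm holds its last target. There are 200 camera calls.

## Working session

There is one attempt and no reset: what is moved stays moved. The work goes in short steps, Python scripts to look and compute and a shell command to move; the robot and the scene stay as the last step left them, time stands still between calls to the robot, and variables do not carry over. Pictures are saved under pics/ and viewed, about 8 in all and at most 12, crops included, and the job is handed in when it is done.

```bash
mkdir -p pics
cat > h.py <<'E'
import numpy as np, cv2
from plant import r
def shot(n):
    im,d=r.capture(n); return im,d,r.camera_info(n)
def pts(u,v,z,ci):
    f=240/np.tan(np.radians(ci["fovy"])/2)
    c=np.stack([(u-ci["cx"])/f*z,(v-ci["cy"])/f*z,z],-1)
    M=np.linalg.inv(np.array(ci["camera_from_world"]))
    return c@M[:3,:3].T+M[:3,3]
def proj(p,ci):
    f=240/np.tan(np.radians(ci["fovy"])/2)
    M=np.array(ci["camera_from_world"]); c=M[:3,:3]@np.array(p)+M[:3,3]
    return f*c[0]/c[2]+ci["cx"],f*c[1]/c[2]+ci["cy"]
def cloud(d,ci):
    v,u=np.mgrid[:480,:640]; return pts(u,v,d,ci)
E
cat > a.py <<'E'
from h import *
for n in ["top","side"]:
    im,d,ci=shot(n); cv2.imwrite(f"pics/{n}0.png",im); np.savez(f"{n}0.npz",im=im,d=d)
    C=cloud(d,ci)
    for q in ["lid","pot","pump","half_mark","lock_mark","tub","screwdriver","wrench"]:
        for m in r.masks_of(q,n):
            k=m["pixels"]&(d>0); P=C[k]
            if len(P): print(n,q,round(m["score"],2),np.round(m["rect"]),np.round(np.median(P,0),3),"zmax",P[:,2].max().round(3))
print(r.get_state())
E
python3 a.py
```

```text
top lid 0.94 [227. 158. 270. 197.] [0.664 0.168 0.031] zmax 0.076
top lid 0.88 [165. 292. 208. 337.] [0.334 0.303 0.03 ] zmax 0.075
top lid 0.72 [185. 227. 229. 267.] [0.496 0.264 0.031] zmax 0.076
top pot 0.7 [409. 211. 465. 278.] [ 0.51  -0.274  0.134] zmax 0.142
top pump 0.8 [380. 132. 465. 288.] [ 0.575 -0.233  0.109] zmax 0.142
top half_mark 0.48 [434. 211. 439. 275.] [ 0.443 -0.259  0.136] zmax 0.141
top lock_mark 0.3 [408. 210. 466. 278.] [ 0.508 -0.275  0.133] zmax 0.142
top tub 0.83 [303. 242. 329. 274.] [ 0.474 -0.004  0.069] zmax 0.076
top screwdriver 0.84 [480. 235. 535. 303.] [ 0.427 -0.493  0.02 ] zmax 0.029
top wrench 0.88 [117. 193. 150. 266.] [0.537 0.455 0.007] zmax 0.013
side lid 0.83 [243. 333. 296. 381.] [0.49  0.276 0.03 ] zmax 0.073
side lid 0.65 [190. 283. 238. 326.] [0.658 0.179 0.03 ] zmax 0.074
side lid 0.6 [312. 371. 368. 426.] [0.327 0.31  0.03 ] zmax 0.074
side pot 0.95 [307. 151. 365. 186.] [ 0.504 -0.275  0.134] zmax 0.141
side pump 0.97 [239. 148. 379. 222.] [ 0.57  -0.21   0.085] zmax 0.141
side half_mark 0.42 [310. 158. 366. 175.] [ 0.443 -0.259  0.
[... 264 characters left out ...]
50. 474.] [0.54  0.455 0.007] zmax 0.013
{'time_s': 0.9, 'joints': array([-4.80663598e+01,  2.05465768e+01,  6.82815380e-01, -1.74199262e-04,
       -7.01358716e+01, -1.65063973e+01]), 'qd': array([-0.10007489,  0.0609232 ,  0.05692367,  0.04896494, -0.04730291,
        0.02512071]), 'joint_torque': array([ 2.77804402e-04, -5.82357967e+01,  2.93291920e+01,  7.00237155e+00,
        1.23328267e-02,  5.72194409e-06]), 'tcp_pos': array([ 0.28979587, -0.60960988,  0.22656477]), 'eef_rot': array([-49.43620061,  89.9995981 , -24.00901689]), 'contact_force': array([ 0.44692864, -0.38161558, -0.24918904]), 'moment': array([ 0.01385278, -0.02877247, -0.01909643]), 'gripper_width': 0.08760265149657023}
```

```bash
python3 - <<'E'
import cv2,numpy as np
a=cv2.imread("pics/top0.png")
L=cv2.resize(a[130:350,100:320],(400,400),interpolation=cv2.INTER_CUBIC)
R=cv2.resize(a[120:300,360:540],(400,400),interpolation=cv2.INTER_CUBIC)
b=cv2.imread("pics/side0.png")[130:430,170:410]
cv2.imwrite("pics/v1.png",np.hstack([L,R]))
E
python3 - <<'E'
from h import *
D=np.load("top0.npz"); d=D["d"]; ci=r.camera_info("top"); C=cloud(d,ci)
print(np.array(ci["camera_from_world"]).round(3), ci["fovy"])
for rc in [(227,158,270,197),(165,292,208,337),(185,227,229,267)]:
    S=np.s_[rc[1]-3:rc[3]+3,rc[0]-3:rc[2]+3]
    P=C[S]; k=(P[...,2]>0.06)&(d[S]>0); q=P[k][:,:2]
    m=q.mean(0); w,V=np.linalg.eigh(np.cov((q-m).T)); x=V[:,1]
    col=D["im"][S]
    fl=(P[...,2]>0.022)&(P[...,2]<0.04)&(d[S]>0)
    print("handle c",m.round(4),"len",(4*np.sqrt(w)).round(3),"yaw",np.degrees(np.arctan2(x[1],x[0])).round(1),"n",k.sum(),"flange col",np.median(col[fl],0),"handle col",np.median(col[k],0),"fl c",((P[fl][:,:2].min(0)+P[fl][:,:2].max(0))/2).round(4))
E
```

```text
[[ 0.012 -1.     0.017 -0.02 ]
 [-0.998 -0.013 -0.06   0.512]
 [ 0.06  -0.017 -0.998  1.102]
 [ 0.     0.     0.     1.   ]] 55.75988050272006
handle c [0.6649 0.1691] len [0.017 0.085] yaw 142.0 n 206 flange col [ 11. 134. 131.] handle col [130.5 128.  128. ] fl c [0.6664 0.1694]
handle c [0.3319 0.3042] len [0.017 0.088] yaw 99.4 n 208 flange col [107.  87. 131.] handle col [134.  127.5 127. ] fl c [0.3311 0.3062]
handle c [0.4958 0.267 ] len [0.017 0.085] yaw 144.1 n 212 flange col [24. 25. 26.] handle col [132. 126. 125.] fl c [0.4963 0.2681]
```

View pics/v1.png

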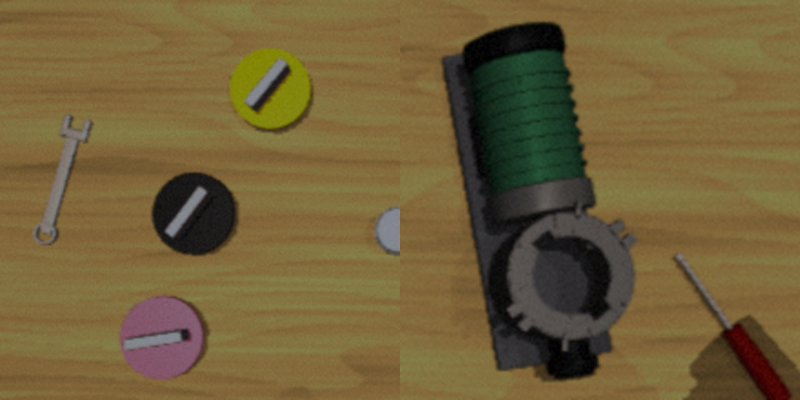

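Candidates in the top picture: yellow lid at (248,177), pink lid at (186,314) and black lid at (207,247). I choose the black one with the aluminium handle, at about (0.496, 0.267) with its handle at yaw ≈ 144°. In the crop, the pot's slots sit upper-left and lower-right, the slim ribs at top and bottom, and the wide lock blocks upper-right and lower-left.

```bash
cat >> h.py <<'E'
from scipy.spatial.transform import Rotation as Ro
def plan(p,a):
    """shift (cm, tool axes now) and turn about tool x (rad) to TCP p with jaw-axis yaw a (deg), tool down"""
    s=r.get_state(); R=Ro.from_euler("xyz",s["eef_rot"],degrees=True).as_matrix()
    y=np.array([np.cos(np.radians(a)),np.sin(np.radians(a)),0]); x=np.array([0,0,-1.]); T=np.c_[x,y,np.cross(x,y)]
    print("t",s["time_s"],"tcp",s["tcp_pos"].round(4),"a",np.degrees(np.arctan2(R[1,1],R[0,1])).round(2),"w",round(s["gripper_width"],4),"F",s["contact_force"].round(1),"J",s["joints"].round(1))
    print(" shift cm",(R.T@(np.array(p)-s["tcp_pos"])*100).round(2)," turn",Ro.from_matrix(R.T@T).as_rotvec().round(3))
E
python3 - <<'E'
from h import *
s=r.get_state(); R=Ro.from_euler("xyz",s["eef_rot"],degrees=True).as_matrix()
ci=r.camera_info("wrist"); M=np.linalg.inv(ci["camera_from_world"])
print("cam in tool",(R.T@(M[:3,3]-s["tcp_pos"])).round(3)); print("axes in tool\n",(R.T@M[:3,:3]).round(3)); print(ci["fovy"])
D=np.load("top0.npz"); d=D["d"]; ct=r.camera_info("top"); C=cloud(d,ct)
P=C[200:290,400:475].reshape(-1,3); P=P[(P[:,2]>.128)&(P[:,2]<.137)]
c,rr=cv2.minEnclosingCircle((P[:,:2]).astype(np.float32)); print(c,rr)
plan([.51-.0,-.275,.40],115.4)
plan([.4958,.267,.2],234)
E
```

```text
cam in tool [-0.159  0.    -0.074]
axes in tool
 [[ 0.    -0.276  0.961]
 [ 1.    -0.    -0.   ]
 [ 0.     0.961  0.276]]
61.791175478535585
(0.5162562131881714, -0.2527720332145691) 0.0847674086689949
t 0.9 tcp [ 0.2898 -0.6096  0.2266] a 115.43 w 0.0876 F [ 0.4 -0.4 -0.2] J [-48.1  20.5   0.7  -0.  -70.1 -16.5]
 shift cm [-17.34  20.76  34.25]  turn [0. 0. 0.]
t 0.9 tcp [ 0.2898 -0.6096  0.2266] a 115.43 w 0.0876 F [ 0.4 -0.4 -0.2] J [-48.1  20.5   0.7  -0.  -70.1 -16.5]
 shift cm [ 2.66 70.32 56.24]  turn [-2.069 -0.     0.   ]
```

```bash
python3 -m creep '[[0,0,0,-1,2,3.2,100],[0,0,0,-1,2,3.2,100],[0,0,0,-1,2,3.2,100],[0,0,0,-1,2,3.2,100],[0,0,0,-1,2,3.2,100],[0,0,0,-1,2,3.2,100],[0,0,0,-0.5,2,3.2,100],[0,0,0,0,2,3.2,100]]'
python3 -m creep '[[0,0,0,0,2,3.2,100],[0,0,0,0,2,3.2,100],[0,0,0,0,0.8,2.3,100],[0,0,0,0,0,0,100],[0,0,0,0,0,0,100],[0,0,0,0,0,0,100]]'
cat > w.py <<'E'
from h import *
import sys
plan([.51,-.275,.3],115.4)
im,d,ci=shot("wrist"); np.savez(sys.argv[1]+".npz",im=im,d=d,ci=ci); cv2.imwrite(f"pics/{sys.argv[1]}.png",im)
C=cloud(d,ci)
if len(sys.argv)>2:
    k=(d>0)&(C[...,2]>.120)&(C[...,2]<.137); P=C[k]
    for q in ["pot","half_mark","lock_mark"]:
        for m in r.masks_of(q,"wrist"): 
            kk=m["pixels"]&(d>0)
            print(q,m["score"],m["rect"],C[kk].mean(0).round(4),np.median(C[kk][:,2]).round(4))
E
python3 w.py w1 pot
```

```text
time_s: 1.7
tcp_pos: [0.4533, -0.3541, 0.2929]
eef_rot: [-52.1, 89.9, -26.7]
contact_force: [0.0, 0.3, 0.1]
gripper_width: 0.0877
time_s: 2.3
tcp_pos: [0.5099, -0.2748, 0.2916]
eef_rot: [-173.1, 90.0, -147.7]
contact_force: [-1.1, -0.0, -1.0]
gripper_width: 0.0877
t 2.3 tcp [ 0.5099 -0.2748  0.2916] a 115.41 w 0.0877 F [-1.1 -0.  -1. ] J [ -9.    9.5  -5.8   0.  -74.7 -55.6]
 shift cm [-0.84 -0.02 -0.  ]  turn [ 0. -0.  0.]
half_mark 0.68 [282.7, 135.1, 385.9, 291.3] [ 0.4936 -0.264   0.1341] 0.1384
lock_mark 0.81 [240.0, 177.9, 423.8, 256.1] [ 0.5021 -0.2621  0.1336] 0.1384
```

View pics/w1.png

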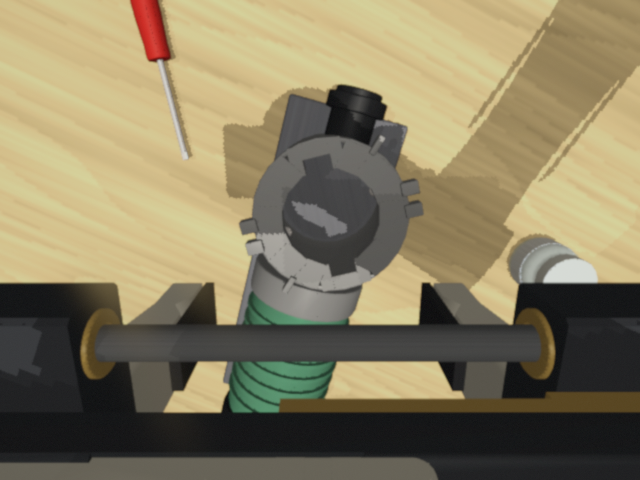

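The wrist picture shows the pot mouth around (331,213), slots at (318,160) and (343,265), slim ribs at (378,145) and (290,283), and lock blocks at (412,198) and (250,237). I'll fit the pose from depth.

```bash
cat > fit.py <<'E'
from h import *
from scipy.optimize import differential_evolution as DE
D=np.load("w1.npz",allow_pickle=True); d=D["d"]; ci=D["ci"].item(); C=cloud(d,ci); P=C[d>0]
P=P[np.hypot(P[:,0]-.502,P[:,1]+.262)<.085]
z0=np.median(P[(P[:,2]>.128)&(P[:,2]<.137)][:,2]); print("collar z",z0)
top=abs(P[:,2]-z0)<.0018; hi=(P[:,2]>z0+.0018)&(P[:,2]<z0+.006)
Q=P[~hi]; t=top[~hi]
def cost(v):
    q=Q[:,:2]-v[:2]; c,s=np.cos(v[2]),np.sin(v[2]); x=q@[c,s]; y=q@[-s,c]; rr=np.hypot(x,y)
    pr=(rr>.039)&(rr<.064)&~((abs(y)<.011)&(rr<.050))
    return (pr!=t).mean()
o=DE(cost,[(.48,.53),(-.29,-.24),(0,np.pi/2)],seed=1,popsize=30,tol=1e-6); print(o.x[:2].round(4),"slot yaw",np.degrees(o.x[2]).round(2),o.fun)
h=P[hi][:,:2]-o.x[:2]; an=np.degrees(np.arctan2(h[:,1],h[:,0]))%180; rr=np.hypot(*h.T)
print(np.histogram(an[rr>.058],36,(0,180))[0])
k=rr>.058
for lo,w in [(o.x[2]*57.3-45,15),(o.x[2]*57.3-90,18)]:
    e=(an[k]-lo+90)%180-90; m=abs(e)<w; print("mark yaw",(lo+e[m].mean()).round(2),m.sum())
E
python3 fit.py
```

```text
collar z 0.13534512310162788
[ 0.4823 -0.2466] slot yaw 89.99 0.1679172261274781
[  0   0   0   0   0   0   0   0   0   0   0   0   0   0   0   0   2   3
   7   3   2   2   1   4  50 175  37 168  46   0   4   3  90  17   0   1]
mark yaw nan 0
mark yaw -15.83 103fit.py:17: RuntimeWarning: Mean of empty slice.
  e=(an[k]-lo+90)%180-90; m=abs(e)<w; print("mark yaw",(lo+e[m].mean()).round(2),m.sum())
  ret = ret.dtype.type(ret / rcount)
```

Run:
```python
from h import *
D=np.load("w1.npz",allow_pickle=True); d=D["d"]; ci=D["ci"].item(); C=cloud(d,ci); z=C[...,2]
v=np.zeros((480,640,3),np.uint8)
v[(d>0)]=(60,60,60); v[(abs(z-.1353)<.0018)]=(0,255,0); v[(z>.1371)&(z<.141)]=(0,0,255); v[(z>.124)&(z<.1335)]=(255,0,0); v[d==0]=(0,255,255)
cv2.imwrite("pics/m1.png",np.hstack([cv2.resize(v[110:310,220:440],(440,400),interpolation=0),cv2.resize(D["im"][110:310,220:440],(360,400))]))
for u,w in [(318,160),(343,265),(378,145),(290,283),(412,198),(250,237),(331,213)]: print((u,w),C[w,u].round(4))
```

```text
(318, 160) [ 0.4756 -0.2901  0.0383]
(343, 265) [ 0.5514 -0.2276  0.0868]
(378, 145) [ 0.4381 -0.2576  0.1378]
(290, 283) [ 0.5692 -0.2717  0.1388]
(412, 198) [ 0.4713 -0.1741  0.0007]
(250, 237) [ 5.927e-01 -3.224e-01  3.000e-04]
(331, 213) [ 0.5197 -0.254   0.0364]
```

View pics/m1.png

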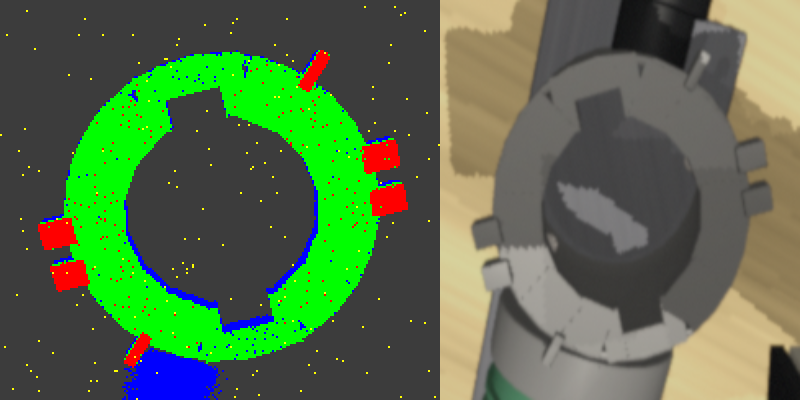

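```bash
sed -i 's/^o=DE.*/print(cost([.5037,-.2647,.679]),t.mean(),len(Q))\nfrom scipy.optimize import minimize\no=minimize(cost,[.5037,-.2647,.679],method="Nelder-Mead",options=dict(initial_simplex=[[.5037,-.2647,.679],[.5077,-.2647,.679],[.5037,-.2607,.679],[.5037,-.2647,.779]],xatol=1e-6,fatol=1e-7)); print(o.x[:2].round(4),"slot yaw",np.degrees(o.x[2]).round(2),o.fun)/' fit.py; python3 fit.py
```

```text
collar z 0.13534512310162788
0.3850880657136087 0.08350841165784693 126610
[ 0.4713 -0.2582] slot yaw 34.44 0.21550430455730196
[  1   0   0   0   0   0   0   2   0   3   0   0   1   0   0   0   0   0
   1   2   3   2   1   2   1   2  60 172  45 174  25   2   4   3 104   3]
mark yaw -8.6 118
mark yaw -43.89 253
```

```bash
sed -i 's/<.085\]/<.085]; P=P[P[:,2]<.15]/' fit.py; python3 fit.py
```

```text
collar z 0.13534512310162788
0.17974143341282792 0.4423664281829212 23901
[ 0.5057 -0.265 ] slot yaw 38.88 0.153801096188444
[  0   2   1   1   0   0   0   0   0   0   0   2   1   1   0   1   0   0
   0   1   0   2   3 167 243  57 140 248  79   0   0   0   1   3 171  72]
mark yaw -5.94 248
mark yaw -50.91 937
```

```bash
python3 - <<'E'
s=open("fit.py").read()
s=s.replace('top=abs','M=np.linalg.inv(np.array(ci["camera_from_world"])); o=M[:3,3]; P0=P.copy()\nP[:,:2]=o[:2]+(P[:,:2]-o[:2])*((z0-o[2])/(P[:,2:]-o[2]))\ntop=abs',1).replace("h=P[hi]","h=P0[hi]")
open("fit.py","w").write(s)
E
python3 fit.py
```

```text
collar z 0.13534512310162788
0.03803188151123384 0.4423664281829212 23901
[ 0.5049 -0.2652] slot yaw 39.12 0.02234216141584034
[  0   2   1   1   0   0   0   0   0   0   0   2   1   0   1   1   0   0
   1   0   0   2   2 167 248  53 142 245  79   0   0   0   1   2 171  72]
mark yaw -5.95 247
mark yaw -50.93 936
```

```bash
python3 -m creep '[[0,0,0,0,3,1.3,100],[0,0,0,0,3,1.3,100],[0,0,0,0,3,1.3,100],[0,0,0,0,3,1.3,100],[0,0,0,0,3,1.3,100],[0,0,0,0,3,1.3,100],[0,0,0,0,3,1.3,100],[0,0,0,0,3,1.3,100]]'
python3 -m creep '[[0,0,0,0,3,1.3,100],[0,0,0,0,3,1.3,100],[0,0,0,0,3,1.3,100],[0,0,0,0,3,1.3,100],[0,0,0,0,3,1.4,100],[0,0,0,0,3,1.4,100],[0,0,0,0,3,1.4,100],[-0.12,0,0,0,1.5,0.8,100]]'
python3 -m creep '[[-0.13,0,0,0,0,0,100],[-0.13,0,0,0,0,0,100],[-0.13,0,0,0,0,0,100],[-0.13,0,0,0,0,0,100],[-0.13,0,0,0,0,0,100],[-0.13,0,0,0,0,0,100],[-0.13,0,0,0,0,0,100],[-0.13,0,0,0,0,0,100]]'
python3 -m creep '[[-0.13,0,0,0,0,0,100],[-0.13,0,0,0,0,0,100],[-0.13,0,0,0,0,0,100],[-0.13,0,0,0,0,0,100],[-0.13,0,0,0,0,0,100],[-0.13,0,0,0,0,0,100],[-0.13,0,0,0,0,0,100],[0,0,0,0,0,0,100]]'
python3 -m creep '[[0,0,0,0,0,0,100],[0,0,0,0,0,0,100]]'
cat > lid.py <<'E'
from h import *
import sys
D=np.load(sys.argv[1]+".npz",allow_pickle=True); d=D["d"]; ci=D["ci"].item(); C=cloud(d,ci)
c0=np.array([.4958,.267])
z=C[...,2]; rr=np.hypot(C[...,0]-c0[0],C[...,1]-c0[1])
k=(d>0)&(rr<.055)&(z>.066)&(z<.074); k=cv2.morphologyEx(k.astype(np.uint8),cv2.MORPH_OPEN,np.ones((3,3)))>0
q=C[k]; (cx,cy),wh,an=cv2.minAreaRect((q[:,:2]*1000).astype(np.float32)); print("handle",cx,cy,wh,an,"z",np.median(q[:,2]))
m=q[:,:2].mean(0); w,V=np.linalg.eigh(np.cov((q[:,:2]-m).T)); print(m.round(4),"yaw",np.degrees(np.arctan2(V[1,1],V[0,1]))%180,"col",np.median(D["im"][k],0))
f=(d>0)&(rr<.07)&(abs(z-.030)<.002); print("flange col",np.median(D["im"][f],0))
E
python3 w.py w2; python3 lid.py w2
python3 -c "
import cv2;a=cv2.imread('pics/w2.png');cv2.imwrite('pics/w2c.png',a[60:330,150:500])"
```

```text
time_s: 3.3
tcp_pos: [0.5009, -0.0123, 0.2918]
eef_rot: [-7.3, 90.0, 18.1]
contact_force: [0.5, -0.3, 0.2]
gripper_width: 0.0875
time_s: 4.1
tcp_pos: [0.4966, 0.2357, 0.2915]
eef_rot: [38.0, 90.0, 70.3]
contact_force: [0.7, -0.9, -0.3]
gripper_width: 0.0876
time_s: 4.9
tcp_pos: [0.4968, 0.2334, 0.2916]
eef_rot: [-51.7, 90.0, 40.4]
contact_force: [0.5, 0.5, 0.1]
gripper_width: 0.0876
time_s: 5.7
tcp_pos: [0.4968, 0.2335, 0.2917]
eef_rot: [-102.4, 90.0, 41.7]
contact_force: [-0.6, 0.1, -0.1]
gripper_width: 0.0874
time_s: 5.9
tcp_pos: [0.4967, 0.2337, 0.2916]
eef_rot: [-41.3, 90.0, 102.5]
contact_force: [-0.0, -0.4, -0.6]
gripper_width: 0.0873
t 5.9 tcp [0.4967 0.2337 0.2916] a -126.16 w 0.0873 F [-0.  -0.4 -0.6] J [ 45.6   6.5  -9.3  -0.  -74.1   8.2]
 shift cm [ -0.84  40.29 -31.09]  turn [ 2.067  0.    -0.   ]
handle 495.63116455078125 267.4883728027344 (14.022987365722656, 73.7613525390625) 54.16188049316406 z 0.07052292046304287
[0.4967 0.2665] yaw 144.38572206136206 col [131. 133. 140.]
flange col [29. 29. 29.]
```

View pics/w2c.png

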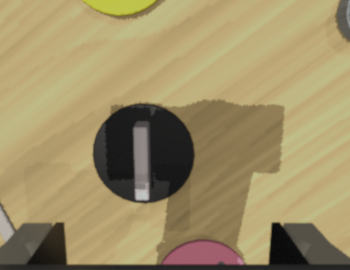

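The close crop confirms it: black flange, aluminium handle at about (291,218). The fitted handle is 14.0 × 73.8 mm, centred at (0.4956, 0.2674), yaw 144.2°.

```bash
python3 -c "
from h import *
plan([.4957,.2673,.038],234.2)"
```

```text
t 5.95 tcp [0.4967 0.2338 0.2916] a -126.12 w 0.0878 F [-0.9  0.1  0.2] J [ 45.7   6.5  -9.3  -0.  -74.1   8.2]
 shift cm [25.36 -2.65  2.06]  turn [-0.006  0.     0.   ]
```

```bash
python3 -m creep '[[-0.006,0,0,0,-1.3,1,100],[0,0,0,0,-1.35,1.06,100],[0,0,0,4,0,0,100],[0,0,0,4,0,0,100],[0,0,0,4,0,0,100],[0,0,0,4,0,0,100],[0,0,0,3,0,0,100],[0,0,0,0,0,0,100]]'
python3 -c "
from h import *
plan([.4957,.2673,.038],234.2)"
```

```text
time_s: 6.75
tcp_pos: [0.4931, 0.2666, 0.0972]
eef_rot: [77.6, 89.5, -138.0]
contact_force: [0.1, -0.6, 0.8]
gripper_width: 0.0878
t 6.75 tcp [0.4931 0.2666 0.0972] a -125.66 w 0.0878 F [ 0.1 -0.6  0.8] J [ 48.4  17.  -23.2  -0.1 -50.3   6. ]
 shift cm [ 5.92 -0.26 -0.18]  turn [ 0.003  0.002 -0.008]
```

```bash
python3 -m creep '[[0,0,0,0,0,0,100],[0,0,0,0,0,0,100]]'
python3 -c "
from h import *
plan([.4957,.2673,.038],234.2)"
```

```text
time_s: 6.95
tcp_pos: [0.4965, 0.2689, 0.1035]
eef_rot: [-106.9, 89.8, 37.5]
contact_force: [-0.5, -0.1, 0.2]
gripper_width: 0.0875
t 6.95 tcp [0.4965 0.2689 0.1035] a -125.59 w 0.0875 F [-0.5 -0.1  0.2] J [ 48.3  16.6 -22.8   0.  -50.5   6.1]
 shift cm [ 6.54  0.2  -0.02]  turn [ 0.004 -0.001  0.003]
```

```bash
python3 -m creep '[[0.004,0,0.003,0,0.2,0,100],[0,0,0,1.5,0,0,100],[0,0,0,1.5,0,0,100],[0,0,0,1.5,0,0,100],[0,0,0,1.2,0,0,100],[0,0,0,0.8,0,0,100],[0,0,0,0,0,0,100],[0,0,0,0,0,0,100]]'
python3 -c "
from h import *
plan([.4957,.2673,.038],234.2)"
```

```text
time_s: 7.75
tcp_pos: [0.4945, 0.2659, 0.037]
eef_rot: [95.0, 89.9, -120.8]
contact_force: [0.2, -0.7, -0.3]
gripper_width: 0.0877
t 7.75 tcp [0.4945 0.2659 0.037 ] a -125.85 w 0.0877 F [ 0.2 -0.7 -0.3] J [ 48.3  21.3 -26.7   0.  -42.2   5.9]
 shift cm [-0.1  -0.19 -0.02]  turn [-0.001 -0.    -0.003]
```

```bash
python3 -m creep '[[0,0,0,0,-0.19,0,100],[0,0,0,0,0,0,40],[0,0,0,0,0,0,0],[0,0,0,0,0,0,0],[0,0,0,0,0,0,0],[0,0,0,0,0,0,0],[0,0,0,0,0,0,0],[0,0,0,0,0,0,0]]' 40
python3 -m creep '[[0,0,0,0,0,0,0],[0,0,0,-1,0,0,0],[0,0,0,-2,0,0,0],[0,0,0,-3,0,0,0],[0,0,0,-4,0,0,0],[0,0,0,-4,0,0,0],[0,0,0,-4,0,0,0],[0,0,0,-4,0,0,0]]'
python3 -m creep '[[0,0,0,0,0,0,0],[0,0,0,0,0,0,0],[0,0,0,0,0,0,0]]'
python3 -c "
from h import *
plan([.5049,-.2652,.25],129.1)"
```

```text
time_s: 8.55
tcp_pos: [0.4953, 0.2672, 0.0365]
eef_rot: [90.3, 89.8, -125.5]
contact_force: [-0.8, -0.3, 0.1]
gripper_width: 0.0368
time_s: 9.35
tcp_pos: [0.495, 0.2673, 0.2588]
eef_rot: [84.1, 89.8, -131.8]
contact_force: [1.4, 1.3, -2.2]
gripper_width: 0.0135
time_s: 9.65
tcp_pos: [0.4948, 0.2672, 0.2554]
eef_rot: [78.8, 89.7, -137.1]
contact_force: [1.2, -0.1, -2.2]
gripper_width: 0.0135
t 9.65 tcp [0.4948 0.2672 0.2554] a -125.87 w 0.0135 F [ 1.2 -0.1 -2.2] J [ 48.3   9.1 -11.   -0.  -70.2   5.8]
 shift cm [  0.72  42.55 -32.02]  turn [ 1.833 -0.004 -0.004]
```

```bash
python3 -m creep '[[0,0,0,0,1.5,-1.1,0],[0,0,0,0,2.7,-2,0],[0,0,0,0,2.7,-2,0],[0,0,0,0,2.7,-2,0],[0,0,0,0,2.7,-2,0],[0,0,0,0,2.7,-2,0],[0,0,0,0,2.7,-2,0],[0,0,0,0,2.7,-2,0]]'
python3 -m creep '[[0,0,0,0,2.7,-2,0],[0,0,0,0,2.7,-2,0],[0,0,0,0,2.7,-2,0],[0,0,0,0,2.7,-2,0],[0,0,0,0,2.7,-2,0],[0,0,0,0,2.7,-2,0],[0,0,0,0,2.7,-2,0],[0,0,0,0,2.3,-1.9,0]]'
python3 -m creep '[[0.13,0,0,0,1,-1,0],[0.13,0,0,0,0,0,0],[0.13,0,0,0,0,0,0],[0.13,0,0,0,0,0,0],[0.13,0,0,0,0,0,0],[0.13,0,0,0,0,0,0],[0.13,0,0,0,0,0,0],[0.13,0,0,0,0,0,0]]'
python3 -m creep '[[0.13,0,0,0,0,0,0],[0.13,0,0,0,0,0,0],[0.13,0,0,0,0,0,0],[0.13,0,0,0,0,0,0],[0.13,0,0,0,0,0,0],[0.13,0,0,0,0,0,0],[0,0,0,0,0,0,0],[0,0,0,0,0,0,0]]'
python3 -c "
from h import *
plan([.5049,-.2652,.25],129.1)"
python3 w.py w3
python3 - <<'E'
from h import *
D=np.load("w3.npz",allow_pickle=True); d=D["d"]; ci=D["ci"].item(); C=cloud(d,ci)
s=r.get_state(); R=Ro.from_euler("xyz",s["eef_rot"],degrees=True).as_matrix()
T=(C-s["tcp_pos"])@R
dark=(D["im"].max(2)<60)
k=(d>0)&(np.hypot(T[...,1],T[...,2])<.06)&(abs(T[...,0])<.03)
print("n",k.sum(), "x pct",np.percentile(T[k][:,0],[5,25,50,75,95]).round(4))
f=k&(abs(T[...,0]-np.median(T[k][:,0]))<.004); q=T[f]
print("flange yz range",q[:,1].min().round(4),q[:,1].max().round(4),q[:,2].min().round(4),q[:,2].max().round(4))
A=np.c_[q[:,1:],np.ones(len(q))]; c=np.linalg.lstsq(A,q[:,0],rcond=None)[0]; print("plane",c.round(4))
E
```

```text
time_s: 10.45
tcp_pos: [0.4974, 0.0119, 0.2559]
eef_rot: [74.2, 89.7, -141.7]
contact_force: [0.3, 0.3, -2.3]
gripper_width: 0.0133
time_s: 11.25
tcp_pos: [0.5017, -0.2528, 0.2563]
eef_rot: [58.3, 89.7, -157.6]
contact_force: [0.3, 0.4, -2.4]
gripper_width: 0.013
time_s: 12.05
tcp_pos: [0.5042, -0.2651, 0.2563]
eef_rot: [115.9, 89.7, -159.9]
contact_force: [-0.5, 1.0, -2.3]
gripper_width: 0.0135
time_s: 12.85
tcp_pos: [0.5048, -0.2651, 0.2569]
eef_rot: [169.3, 89.8, -150.6]
contact_force: [0.1, 0.5, -2.4]
gripper_width: 0.0132
t 12.85 tcp [ 0.5048 -0.2651  0.2569] a 130.07 w 0.0132 F [ 0.1  0.5 -2.4] J [ -7.9   9.7 -10.1   0.2 -70.3 -42. ]
 shift cm [ 0.69 -0.02  0.  ]  turn [ 0.017 -0.004 -0.001]
t 12.85 tcp [ 0.5048 -0.2651  0.2569] a 130.07 w 0.0132 F [ 0.1  0.5 -2.4] J [ -7.9   9.7 -10.1   0.2 -70.3 -42. ]
 shift cm [-4.31 -1.09 -0.26]  turn [ 0.256 -0.004 -0.   ]
n 6305 x pct [-0.0234 -0.0078 -0.0068 -0.0062  0.0074]
flange yz range -0.0177 0.0181 -0.0367 0.0377
plane [ 0.0086 -0.0016 -0.0067]
```

View pics/w3.png

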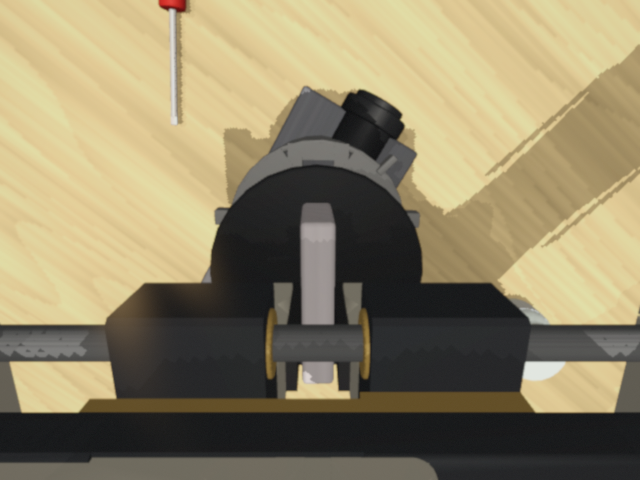

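The picture shows the lid held level and centred, but with the fingers only ~7 mm down the handle: the jaws were still closing when I lifted. I'll insert it like this, then release and re-grip lower once it is seated, before turning.

```bash
python3 -m creep '[[0.017,-0.004,0,0,-0.02,0,0],[0,0,0,1,0,0,0],[0,0,0,1.5,0,0,0],[0,0,0,1.5,0,0,0],[0,0,0,1,0,0,0],[0,0,0,0.3,0,0,0],[0,0,0,0,0,0,0],[0,0,0,0,0,0,0]]'
python3 -c "
from h import *
plan([.5049,-.2652,.1763],129.1)"
```

```text
time_s: 13.7
tcp_pos: [0.5061, -0.2653, 0.2054]
eef_rot: [-47.0, 89.9, -8.1]
contact_force: [0.1, -0.3, -1.4]
gripper_width: 0.0134
t 13.7 tcp [ 0.5061 -0.2653  0.2054] a 128.91 w 0.0134 F [ 0.1 -0.3 -1.4] J [ -8.   11.6 -14.5   0.  -63.7 -43. ]
 shift cm [ 2.91  0.08 -0.09]  turn [-0.003  0.001  0.002]
```

```bash
python3 -m creep '[[0,0,0,0.5,0.08,-0.09,0],[0,0,0,0.5,0,0,0],[0,0,0,0.5,0,0,0],[0,0,0,0.5,0,0,0],[0,0,0,0,0,0,0],[0,0,0,0,0,0,0]]'
python3 -c "
from h import *
plan([.5049,-.2652,.1763],129.1)"
```

```text
time_s: 14.3
tcp_pos: [0.5045, -0.2651, 0.1847]
eef_rot: [-34.2, 89.9, 4.7]
contact_force: [0.7, -0.2, -2.1]
gripper_width: 0.0133
t 14.3 tcp [ 0.5045 -0.2651  0.1847] a 128.89 w 0.0133 F [ 0.7 -0.2 -2.1] J [ -8.1  12.5 -16.3  -0.  -61.1 -43. ]
 shift cm [ 0.84 -0.04  0.02]  turn [-0.004  0.001  0.001]
```

```bash
python3 -m creep '[[0,0,0,0.3,0,0,0],[0,0,0,0.3,0,0,0],[0,0,0,0.25,0,0,0],[0,0,0,0.1,0,0,0],[0,0,0,0,0,0,0],[0,0,0,0,0,0,0]]'
python3 -c "
from h import *
plan([.5049,-.2652,.151],129.1)"
```

```text
time_s: 14.9
tcp_pos: [0.5048, -0.2652, 0.1768]
eef_rot: [-54.3, 89.8, -15.3]
contact_force: [-2.7, 2.7, 8.5]
gripper_width: 0.0132
t 14.9 tcp [ 0.5048 -0.2652  0.1768] a 128.92 w 0.0132 F [-2.7  2.7  8.5] J [ -8.   12.8 -17.    0.  -60.  -43. ]
 shift cm [2.58 0.   0.  ]  turn [-0.003  0.002  0.002]
```

Seated: the wrist feels +8.5 N up at the expected height. Now I release, go down and re-grip.

```bash
python3 -m creep '[[0,0,0,0,0,0,35],[0,0,0,0,0,0,35],[0,0,0,0,0,0,35],[0,0,0,0.5,0,0,35],[0,0,0,0.8,0,0,35],[0,0,0,0.8,0,0,35],[0,0,0,0.5,0,0,35],[0,0,0,0,0,0,35]]'
python3 w.py w4
python3 - <<'E'
from h import *
D=np.load("w4.npz",allow_pickle=True); d=D["d"]; ci=D["ci"].item(); C=cloud(d,ci); z=C[...,2]; P=(.5049,-.2652)
rr=np.hypot(C[...,0]-P[0],C[...,1]-P[1])
k=(d>0)&(rr<.045)&(z>.176)&(z<.19)&(D["im"].min(2)>70); q=C[k]; print(len(q),"top z",np.median(q[:,2]),cv2.minAreaRect((q[:,:2]*1000).astype(np.float32)))
f=(d>0)&(rr<.055)&(z>.136)&(z<.16); q=C[f]; print("flange z",np.percentile(q[:,2],[5,50,95]))
A=np.c_[q[:,:2]-P,np.ones(len(q))]; print(np.linalg.lstsq(A,q[:,2],rcond=None)[0].round(4))
plan([.5049,-.2652,.151],129.1)
E
```

```text
time_s: 15.7
tcp_pos: [0.5039, -0.2649, 0.148]
eef_rot: [101.9, 89.9, 140.7]
contact_force: [0.2, 0.9, 0.5]
gripper_width: 0.031
t 15.7 tcp [ 0.5039 -0.2649  0.148 ] a 128.88 w 0.031 F [0.2 0.9 0.5] J [ -8.1  14.4 -19.   -0.  -56.6 -43. ]
 shift cm [-15.2   -1.16  -0.17]  turn [ 0.235 -0.    -0.001]
5664 top z 0.184116495314376 ((500.1737060546875, -269.0404052734375), (47.73922348022461, 53.62143325805664), 88.99114227294922)
flange z [0.14312708 0.14433512 0.14587732]
[0.0085 0.0065 0.1449]
t 15.75 tcp [ 0.5043 -0.265   0.1487] a 128.89 w 0.0309 F [-0.4 -0.1  0.7] J [ -8.1  14.4 -19.   -0.  -56.6 -43. ]
 shift cm [-0.23 -0.05  0.03]  turn [-0.004  0.    -0.   ]
```

View pics/w4.png

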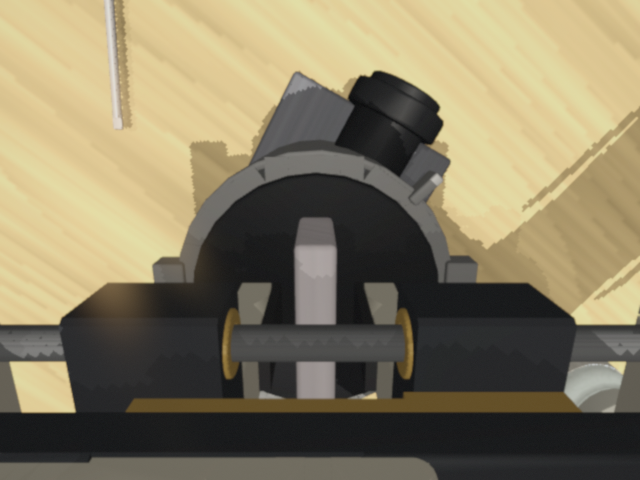

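```bash
python3 -m creep '[[0,0,0,-0.2,-0.05,0,35],[0,0,0,0,0,0,0],[0,0,0,0,0,0,0],[0,0,0,0,0,0,0],[0,0,0,0,0,0,0],[0,0,0,0,0,0,0],[0,0,0,0,0,0,0],[0,0,0,0,0,0,0]]' 40
python3 -m creep '[[0,0,0,0,0,0,0],[0,0,0,0,0,0,0],[0,0,0,0,0,0,0],[0,0,0,0.1,0,0,0],[0,0,0,0,0,0,0],[0,0,0,0,0,0,0]]'
python3 -c "
from h import *
plan([.5049,-.2652,.151],84.05)"
```

```text
time_s: 16.55
tcp_pos: [0.505, -0.2654, 0.1516]
eef_rot: [-37.6, 89.9, 1.3]
contact_force: [-1.5, 1.3, 4.7]
gripper_width: 0.0136
time_s: 17.15
tcp_pos: [0.505, -0.2654, 0.1516]
eef_rot: [-47.5, 89.9, -8.6]
contact_force: [-3.9, 3.2, 13.6]
gripper_width: 0.0136
t 17.15 tcp [ 0.505  -0.2654  0.1516] a 128.91 w 0.0136 F [-3.9  3.2 13.6] J [ -8.1  14.2 -18.8   0.  -56.9 -43. ]
 shift cm [0.06 0.02 0.01]  turn [0.783 0.002 0.001]
```

```bash
python3 -m creep '[[0.03,0,0,-0.07,0,0,0],[0.06,0,0,0,0,0,0],[0.06,0,0,0,0,0,0],[0.06,0,0,0,0,0,0],[0.06,0,0,0,0,0,0],[0.06,0,0,0,0,0,0],[0.06,0,0,0,0,0,0],[0,0,0,0,0,0,0]]'
python3 -m creep '[[0.06,0,0,0,0,0,0],[0.06,0,0,0,0,0,0],[0.06,0,0,0,0,0,0],[0.06,0,0,0,0,0,0],[0.06,0,0,0,0,0,0],[0.03,0,0,0,0,0,0],[0,0,0,0,0,0,0],[0,0,0,0,0,0,0]]'
python3 -c "
from h import *
plan([.5049,-.2652,.151],84.05)"
```

```text
time_s: 17.95
tcp_pos: [0.5055, -0.2658, 0.1516]
eef_rot: [-30.9, 89.8, -14.4]
contact_force: [-0.1, -0.1, 4.5]
gripper_width: 0.0136
time_s: 18.75
tcp_pos: [0.5055, -0.2658, 0.1516]
eef_rot: [-12.0, 89.8, -14.3]
contact_force: [-0.1, -0.0, 5.8]
gripper_width: 0.0138
t 18.75 tcp [ 0.5055 -0.2658  0.1516] a 87.65 w 0.0138 F [-0.1 -0.   5.8] J [ -8.1  14.2 -18.7   0.  -56.9 -84.3]
 shift cm [ 0.06  0.06 -0.06]  turn [0.063 0.003 0.   ]
```

```bash
python3 -m creep '[[0.03,0,0,0,0,0,0],[0.03,0,0,0,0,0,0],[0,0,0,0,0,0,0],[0,0,0,0,0,0,0],[0,0,0,0,0,0,0]]'
python3 w.py w5
python3 - <<'E'
from h import *
plan([.5049,-.2652,.151],84.05)
s=r.get_state(); print(s["qd"].round(2),s["moment"].round(2))
D=np.load("w5.npz",allow_pickle=True); d=D["d"]; ci=D["ci"].item(); C=cloud(d,ci); z=C[...,2]
R=Ro.from_euler("xyz",s["eef_rot"],degrees=True).as_matrix(); T=(C-s["tcp_pos"])@R
# visible handle top, beyond the fingers
k=(d>0)&(abs(T[...,1])<.012)&(abs(z-.184)<.004)&(D["im"].min(2)>60)
k=cv2.morphologyEx(k.astype(np.uint8),cv2.MORPH_OPEN,np.ones((3,3)))>0
n,l,st,_=cv2.connectedComponentsWithStats(k.astype(np.uint8)); i=1+st[1:,4].argmax(); q=C[l==i]
rect=cv2.minAreaRect((q[:,:2]*1000).astype(np.float32)); print("handle",rect,"z",np.median(q[:,2]))
f=(d>0)&(D["im"].max(2)<60)&(np.hypot(C[...,0]-.5049,C[...,1]+.2652)<.055)&(abs(z-.144)<.004); print("flange z",np.median(z[f]))
g=(d>0)&(np.hypot(C[...,0]-.5049,C[...,1]+.2652)<.0635)&(np.hypot(C[...,0]-.5049,C[...,1]+.2652)>.057)&(abs(z-.135)<.004); print("collar z",np.median(z[g]))
E
```

```text
time_s: 19.25
tcp_pos: [0.5055, -0.2658, 0.1516]
eef_rot: [-8.5, 89.8, -14.3]
contact_force: [0.5, 0.2, 6.1]
gripper_width: 0.0138
t 19.25 tcp [ 0.5055 -0.2658  0.1516] a 84.21 w 0.0138 F [0.5 0.2 6.1] J [ -8.1  14.2 -18.7   0.  -56.9 -87.7]
 shift cm [-14.84  -0.88   0.58]  turn [-0.544  0.003  0.001]
t 19.3 tcp [ 0.5055 -0.2658  0.1516] a 84.21 w 0.0138 F [1.  0.1 5.1] J [ -8.1  14.2 -18.7   0.  -56.9 -87.7]
 shift cm [ 0.06  0.05 -0.07]  turn [0.003 0.003 0.   ]
[-0.08 -0.08  0.    0.05  0.04 -0.03] [ 0.04  0.08 -0.08]
handle ((484.3083801269531, -262.750244140625), (14.01826286315918, 31.363248825073242), 84.26655578613281) z 0.18354618147245166
flange z 0.14367197889298747
collar z 0.13528141353487597
```

View pics/w5.png

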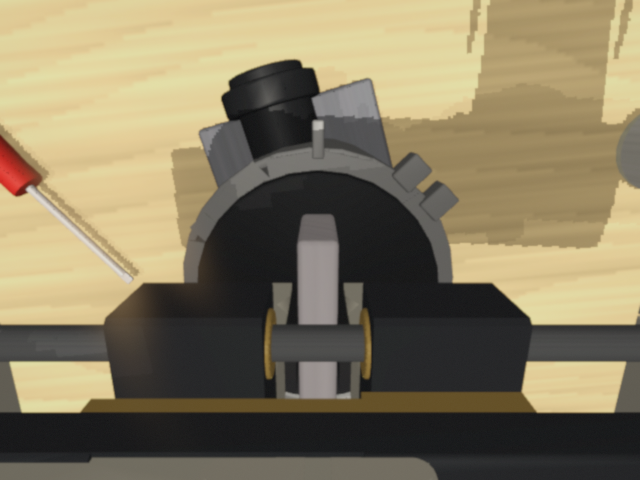

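The handle (317,230) lines up with the slim rib (318,138); handle yaw is -5.7° against -5.95° for the ribs. The flange top is 8.4 mm above the collar, where flush would be 8 mm.

```bash
python3 -c "
from plant import r
print(r.close_job())"
```

```text
the job is handed in; nothing more can be done
None
```

The black lid is in the pot, turned clockwise to the half-way ribs, and the job is handed in at about 19.3 s with the gripper still holding the handle. No verdict was reported.

- **Angle:** the handle's yaw measures -5.7° and the ribs' -5.95°, so it is about 0.2° off. The lock mark is about 45° further on.
- **Seating:** the flange top is 8.4 mm above the collar; 8.0 mm would be exactly flush.
- **Centring:** the tool is within about 1 mm of the pot's fitted axis.
- **Hold:** the jaws are shut on the handle (13.8 mm) with the grip set to 40 N. The lid is pressed down with 5–6 N, and the arm is still.

**First grip:** I began lifting before the jaws had fully closed, so they held only about 7 mm of the handle's top. I carried and inserted the lid like that. Once it was seated, I released it, gripped lower and turned it.

**Bystanders:** nothing was felt touching the tub, screwdriver or wrench, but I did not measure their positions again at the end.

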